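Load the check source with self-closing tweezers

ROBOT

A 7-joint arm with a two-finger parallel gripper is mounted at the origin on the work surface. World frame = base frame: x ahead of the robot, y to its left, z up, the work surface at z = 0. Lengths are in mm, angles in rad, forces in N, time in s.
With the tool pointing down it reaches from about 400 to 850 mm from the base axis. Payload 6.9 kg.
Tool frame: the origin (TCP) lies on the centre line of the jaws, within the pads' length; the fingertips stand 14 mm ahead of it and the grasp point (between the pads) lies 5 mm behind it (bot.tips_ahead is the distance from the TCP to the fingertips, in mm); z points along the fingers, y is the line along which they close (so a half turn about z gives the same grasp; the last joint's range is limited). The gripper opens to 85 mm and grips with 20 to 120 N. Pads are 22 mm wide; open, the fingers measure 114 mm over their backs; the gripper's body (76 mm by 85 mm) begins 54 mm behind the grasp point. The pads swing forward as they close: fully open they stand 13 mm farther back than shut.
Start: joints at [-1.214, 0.507, -0.238, 1.5, 0.126, 1.149, -0.155], TCP at [155.737, 605.275, 245.275] pointing down, gripper open.
Joint ranges: [-3.08, 3.08], [-0.24, 2.05], [-1.43, 1.35], [0, 2.5], [-1.52, 4.66], [0.17, 1.96], [-2.89, 2.89]. Speed limits (rad/s): [2.39, 2.39, 3.14, 3.14, 3.14, 3.14, 3.14].

INTERFACE

Orientations are given as a unit quaternion [w, x, y, z].
In Python, from workcell import bot, get_image, camera_params gives the robot as it stands.
- The arm moves only by the tool jog_arm, never from a script. Its argument "commands" is one flat list of numbers, 7 for each row, row after row: the shift along the tool's x, y, z in m, then the turn, a rotation vector about the tool's x, y, z in rad, then the closure, from 0 (fully open) to 1 (shut). A call has exactly 8 rows; each row shifts and turns the commanded pose from where the row before left it, along the tool's axes as they then stand; what a row does not reach is not made up. A row lasts 1/12 s, in which the tool goes at most 41.7 mm and 7.16 degrees, less where a joint would pass 70% of its speed; a pose out of reach is approached as far as the arm can. A call with a gripper value outside its range is refused whole. The fingers move at their own pace and stop on an object; "force" is the grip in N (left out, the last holds). Time passes only in rows, so rows that do not move let the fingers close, or fill a call up. It gives the time, the measured TCP pose, the force, the opening and the grip force at its end, in the units of the state.
- bot.read_state(): the state, without advancing time (a new reading comes with each control period).
- get_image(name): name is "side" or "top"; returns the picture (480x640x3 uint8, red, green, blue); there is no depth.
- camera_params(name): a dict with "K" (3x3 intrinsics, pixels), "rvec" (rotation vector, rad) and "tvec" (3), from world to camera coordinates, as OpenCV has them. Camera axes: x right, y down, z forward; pixel columns grow to the right and rows downward; lengths in mm; the calibration is good to about 2 mm. A picture is of the moment at which its call begins. camera_params takes no time and is no camera call.
- bot.job_done(): hands the job in; it is judged then, once.
The state is a dict: "clock": time; "joint_pos": joint angles; "dq": joint speeds; "tau": joint torques, N m; "position": TCP position; "eef_rot": TCP orientation; "wrist_force": force on the tool from outside, world axes, zero at the start; "moment": the same for the moment, N m; "gripper_width": finger opening in mm; "grip_force": force on a finger pad.
Only numpy, scipy, OpenCV 4.12 (cv2) and the standard library are available. Lean on these libraries where they do the work, as an engineer would, in place of code of your own. Each camera call takes 0.05 s, during which the arm holds its last target. There are 200 camera calls.

TASK

Take the self-closing tweezers from their stand (squeezing the blue grips opens the jaws, easing off lets them grip) and with them pick the yellow check source gently out of the tray, never touching it with the gripper itself. Press it down into the pocket of the black holder, past the spring balls until it sits fully home, ending with a steady push of 7 or 8 N; the detector below stands no more than 13 N. Then open the jaws, leave the source there and hang the tweezers back in the middle slot of their stand; leave the blue and green sources, the jar and the screwdriver alone.

Things in the scene. Friction and masses are not known exactly. Their poses are not given: they have to be found in the camera images.
- tweezers_grip (a point): Centre of the two blue grips of the steel self-closing tweezers, which hang upright, jaws down, in the stand. z up along them, y across the grips. Tip ends 74 mm below, butt end 42 mm above. Grips 12 mm wide (x), 40 mm tall, 30 mm over their outer faces untouched. Below each grip a steel foot (48 to 51 mm above the tips) reaches 17 mm out in y; the feet rest on the stand's top.
- tweezers: The tweezers, 48 g; origin at the tip ends, axes as for the grips. Feel: each grip is soft rubber, yields from 4 N and squashes 1 mm per 3.2 N; the arms start to move at about 11 N of squeeze, 26 mm over the grips; at 13 N, 18 mm, the jaws are fully open (20 mm gap), near a hard stop. Empty and shut, 27 mm (8 N) holds them.
- tweezers_tip (a point): Point between the tip ends, seen from below the grips: two plain blades 9 mm wide (x), 2.8 mm thick, 16 mm tall that meet here. With an 8 mm stem between them, squeezing the grips to under 22 mm frees it, about 25 mm (7 N on the grips) holds both the stem (1.3 N a blade) and the tweezers, above 27 mm the tweezers come loose in the gripper.
- stand_slot (a point): Centre of the mouth of the middle one of three slots in a row (x) in the white stand's top, 56 mm above the bench; z up. Each slot goes right through the block, 16 mm in x and 22 mm in y; the other two, 27 mm away, are empty. Hung up, the tweezers' grip centre is 26 mm above this point, their y along this y (either way round), the feet on the stand's top.
- stand: The tweezers' stand, fixed: a white block 86 x 70 mm (x, y) on a steel foot plate 100 x 84 mm, 56 mm high in all; origin under its centre on the bench, 56 mm below the slot's mouth.
- source_mid (a point): Yellow sealed check source, 30 mm tall, about 40 g, upright in one of the tray's wells; the point is on its axis half-way up, z along the axis. Below: a round body 20 mm in diameter, 16 mm tall, its foot tapered to 15.6 mm over the lowest 4 mm, a ring groove 5 to 14 mm above the foot. Above: a plain steel stem 8 mm in diameter, 14 mm tall, from a flat shoulder 1 mm above this point.
- source: The same yellow source; origin at the centre of its underside, z up its axis.
- source_blue_mid (a point): Blue source of the same shape in another well, to be left alone; same point.
- source_green_mid (a point): Green source of the same shape in another well, to be left alone; same point.
- tray: Grey source tray, fixed, 60 mm (x) x 164 mm (y) x 18 mm high; origin at the centre of its underside. Three wells 24 mm in diameter and 10 mm deep at y = -52, 0 and 52 mm. Which source stands in which well varies.
- pocket_mouth (a point): Centre of the mouth of the round pocket in the holder's top, 40 mm above the bench, z up. Pocket 22 mm wide; two spring balls stick 2.3 mm into it in y, 3 mm below the mouth: a source set down loosely stops on them, half-way point 10 mm above the mouth; a push of 4 to 7 N takes it past. The brass floor stands on spacers, 9 to 14 mm below the mouth, different each time: home (half-way point 1 to 6 mm above the mouth) must be felt.
- holder: Source holder on a detector board, fixed: black block 46 x 46 mm, top 40 mm above the bench, on a green board (90 x 100 mm, 18 mm high) over an aluminium plate 110 x 120 mm; brass plunger sleeves stick out 8 mm on its two y sides. Origin at the centre of the plate's underside, z up.
- jar: Small amber jar with a black cap, 42 mm in diameter, 55 mm tall, to be left alone; origin under its centre.
- driver: Screwdriver, 150 mm long, lying on the bench, to be left alone.

How it is judged (in metres and radians):
On the way, in this order (a step that is already met when the one before it is completed fails the run):
1. the tweezers are lifted out of the stand (z of tweezers in the frame of stand_slot above 0.005 m), for 0.1 s.
2. the yellow source is lifted clear of the tray in the tweezers' jaws (z of source in the frame of tray above 0.03 m and contact force between tweezers and source above 0.1 N), for 0.2 s.
3. the source is in the pocket and past the balls and pressed on to its floor by the tweezers (contact force with the grip's own 1 to 5 N, so a push of 5 N is enough) (horizontal distance between source_mid and pocket_mouth below 0.0025 m and z of source_mid in the frame of pocket_mouth below 0.007 m and angle between source's own z axis and vertical below 0.08 rad and contact force between tweezers and source above 6 N), for 0.2 s.
At the end, for the whole second after the job is handed in: The yellow source is home (half-way point at most 7 mm above the pocket's mouth, within 2.5 mm of its axis, upright within 0.08 rad), free and at rest; the tweezers hang at rest in the stand (grip centre within 7 mm of the slot's axis, 22 to 30 mm above it, tilt under 0.12 rad) (horizontal distance between source_mid and pocket_mouth below 0.0025 m and z of source_mid in the frame of pocket_mouth below 0.007 m and angle between source's own z axis and vertical below 0.08 rad and linear speed of source below 0.01 m/s and contact force between tweezers and source below 0.05 N and horizontal distance between tweezers_grip and stand_slot below 0.007 m and z of tweezers_grip in the frame of stand_slot between 0.022 and 0.03 m and angle between tweezers's own z axis and vertical below 0.12 rad and linear speed of tweezers below 0.02 m/s); the robot touches nothing.
It fails at once if the gripper or arm touches the yellow source (contact force between any of the fingers, the arm and source above 0.3 N).
It fails at once if the source is loaded by the tweezers with more than 40 N anywhere (contact force between tweezers and source above 40 N).
It fails at once if the source is pressed into the pocket with more than 13 N (contact force over 18 N with the grip's own) (horizontal distance between source_mid and pocket_mouth below 0.006 m and z of source_mid in the frame of pocket_mouth below 0.012 m and contact force between tweezers and source above 18 N).
It fails at once if the blue or the green source is moved by more than 8 mm (distance of any of source_blue_mid, source_green_mid from where it was at the start of the episode above 0.008 m).
It fails at once if the jar or the screwdriver is moved by more than 15 mm (distance of any of jar, driver from where it was at the start of the episode above 0.015 m).
It also fails if it takes over 64 s, if anything falls off the work surface, if the arm or the gripper's body presses on something with over 40 N, if the wrist force passes 120 N, or if a joint passes its speed limit or range.

## Working session

There is one attempt and no reset: what is moved stays moved. The work goes in short steps, Python scripts to look and compute and a tool call to move; the robot and the scene stay as the last step left them, time stands still between calls to the robot, and variables do not carry over. Pictures are saved under pics/ and viewed, at most 10 in all, crops included, and the job is handed in when it is done.

Besides the shell and the picture viewer there is one more tool, called as name(argument=value, ...) on one line, values as JSON. jog_arm: Moves the arm, as the interface text tells. Its arguments: {"type":"object","properties":{"commands":{"type":"array"},"force":{"type":"number"}},"required":["commands"]}

```bash
mkdir -p pics; ls; python3 - <<'E'
from workcell import bot,get_image,camera_params
import cv2,numpy as np
for n in("side","top"):
    im=get_image(n); cv2.imwrite(f"pics/{n}0.png",im[:,:,::-1]); p=camera_params(n)
    R=cv2.Rodrigues(np.array(p["rvec"]))[0]; print(n,np.round(p["K"],1).tolist(),np.round(R,3).tolist(),-R.T@np.array(p["tvec"]).ravel())
s=bot.read_state();print(s)
E
```

```text
pics
side [[457.8, 0.0, 311.5], [0.0, 457.8, 234.3], [0.0, 0.0, 1.0]] [[0.917, -0.398, -0.005], [-0.26, -0.589, -0.766], [0.302, 0.704, -0.643]] [ 347.66544676 -537.32910872  570.13187814]
top [[460.5, 0.0, 315.6], [0.0, 460.5, 238.0], [0.0, 0.0, 1.0]] [[-0.013, -1.0, -0.024], [-0.98, 0.018, -0.197], [0.197, 0.021, -0.98]] [ 388.89285951   -1.75826897 1054.50885388]
{'clock': 0.1, 'joint_pos': array([-1.213472  ,  0.50825562, -0.2375253 ,  1.50100694,  0.12572809,
        1.14888439, -0.15476214]), 'dq': array([-2.37990932e-04, -2.03204977e-03, -2.37400290e-05, -2.86085713e-03,
        4.86740901e-04,  7.09619476e-04, -1.17797586e-03]), 'tau': array([-5.13010978e-03, -6.21838331e+01, -2.19443902e+00, -2.50207740e+01,
        1.26391425e-02,  7.78267568e-03, -1.23424317e-05]), 'position': array([155.71142081, 604.87086985, 244.52416054]), 'eef_rot': array([-7.22533886e-05,  1.25553536e-01,  9.92086538e-01, -7.78414445e-04]), 'wrist_force': array([-0.24422414,  0.10052094,  0.11328159]), 'moment': array([ 0.03658784,  0.0442499 , -0.02475388]), 'grip_force': 0.0, 'gripper_width': 85.48750607142618}
```

View pics/side0.png

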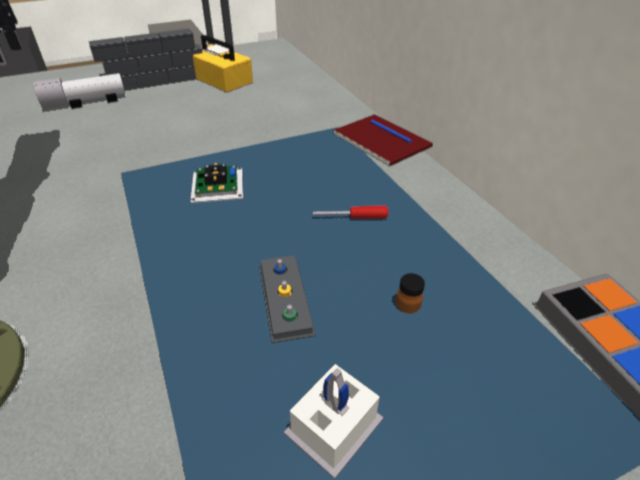

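View pics/top0.png

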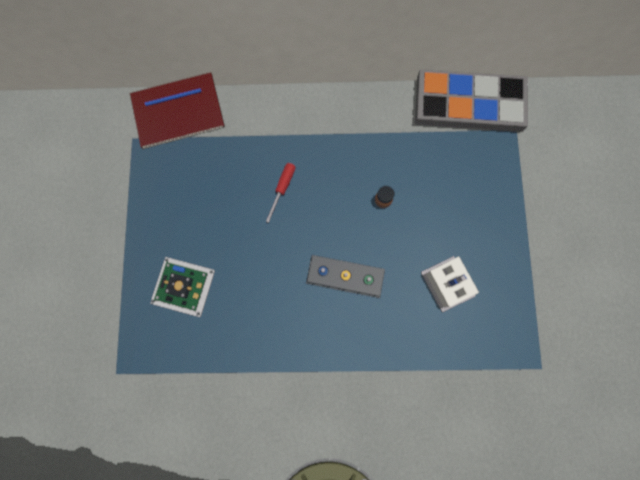

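Side view: stand around (335,410), yellow source at (285,290) in the tray's middle well, holder at (216,178). Top view: stand (450,283), yellow (346,275), holder (180,286). Next I'll enlarge these.

```bash
python3 - <<'E'
import cv2,numpy as np
s=cv2.imread("pics/side0.png");t=cv2.imread("pics/top0.png")
def c(im,x,y,w,h,f):
    r=cv2.resize(im[y:y+h,x:x+w],None,fx=f,fy=f,interpolation=cv2.INTER_CUBIC)
    for k in range(0,w,10):
        cv2.line(r,(k*f,0),(k*f,4 if k%50 else 10),(0,255,255),1)
    for k in range(0,h,10): cv2.line(r,(0,k*f),(4 if k%50 else 10,k*f),(0,255,255),1)
    return r
a=np.vstack([np.hstack([c(t,415,250,66,66,6),c(t,148,252,66,66,6)])]); 
b=np.hstack([c(t,302,250,88,50,8)[:,:]])
cv2.imwrite("pics/m1.png",a)   # 792x396
cv2.imwrite("pics/m2.png",np.hstack([c(s,280,360,110,110,5)[:, :],np.pad(c(s,185,155,50,50,5),((0,300),(0,0),(0,0)))]))
cv2.imwrite("pics/m3.png",np.vstack([c(t,305,250,80,50,8),np.pad(c(s,255,252,64,50,4),((0,0),(0,384),(0,0)))]) if 1 else b)
E
```

```text
(no output)
```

View pics/m1.png

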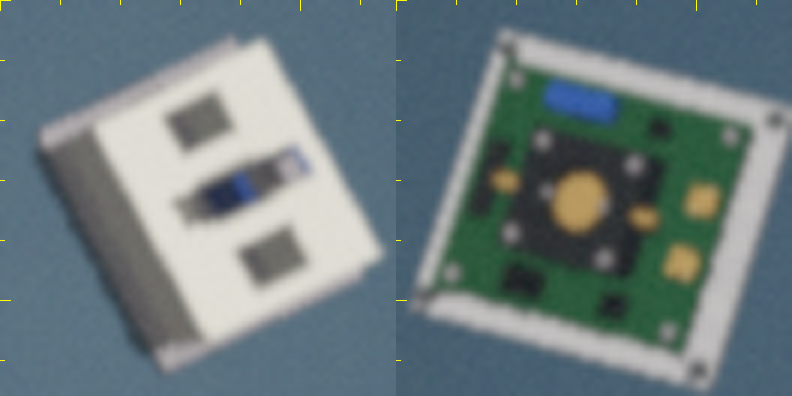

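View pics/m2.png

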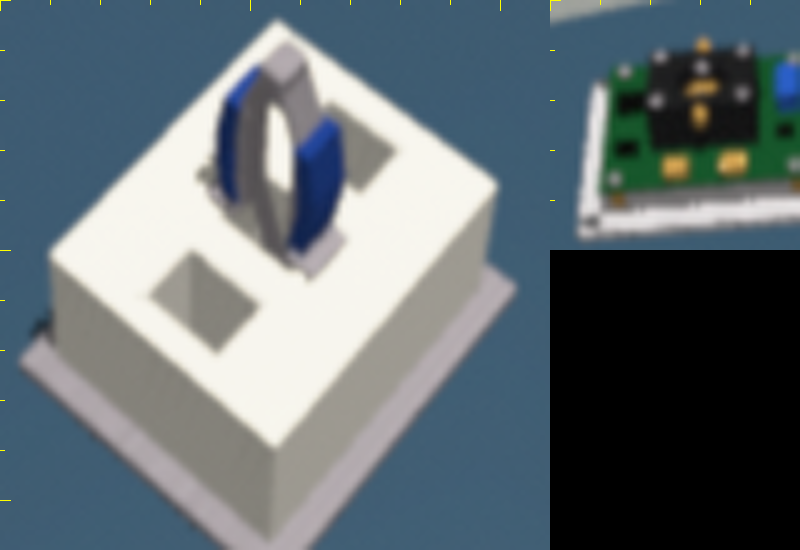

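View pics/m3.png

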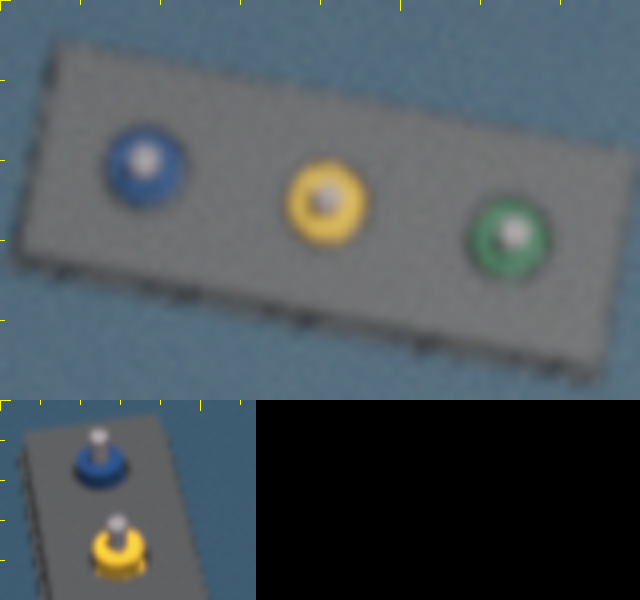

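The enlarged crops give stand-top corners, slot centres, shoulder/stem points and the four holder screws. I'll intersect these rays with the known heights in both cameras.

```bash
cat > h.py <<'E'
from workcell import bot,get_image,camera_params
import cv2,numpy as np
def ray(n,uv,z):
    p=camera_params(n);R=cv2.Rodrigues(np.array(p["rvec"]))[0];t=np.array(p["tvec"]).ravel()
    c=-R.T@t;d=R.T@np.linalg.inv(p["K"])@[uv[0],uv[1],1];return c+d*(z-c[2])/d[2]
def proj(n,P):
    p=camera_params(n);return cv2.projectPoints(np.array(P,float).reshape(-1,1,3),np.array(p["rvec"]),np.array(p["tvec"]),np.array(p["K"]),None)[0].reshape(-1,2)
def cr(u,v,x0,y0,f): return (x0+(u+.5)/f-.5,y0+(v+.5)/f-.5)
E
python3 - <<'E'
from h import *
np.set_printoptions(precision=1,suppress=True)
T=lambda l,x,y,f,z,n:np.array([ray(n,cr(u,v,x,y,f),z) for u,v in l])
def box(l,tag):
    print(tag,"ctr",l.mean(0)[:2],"sides",[np.linalg.norm(l[i]-l[i-1]).round(1) for i in range(4)],"ang",[np.degrees(np.arctan2(*(l[i]-l[i-1])[1::-1])).round(1) for i in range(4)])
box(T([(268,40),(383,257),(205,343),(93,125)],415,250,6,56,"top"),"stand top")
box(T([(277,18),(498,185),(275,447),(50,255)],280,360,5,56,"side"),"stand side")
sl=T([(200,122),(273,258)],415,250,6,56,"top");print("slots",sl,sl.mean(0))
box(T([(147,140),(239,163),(209,258),(115,232)],148,252,6,40,"top"),"screws top")
box(T([(110,57),(193,50),(192,93),(106,101)],185,155,5,40,"side"),"screws side")
print("plungers",T([(109,181),(247,217)],148,252,6,29,"top"))
print("pocket floor",T([(184,202)],148,252,6,28.5,"top"))
print("src top", T([(327,203)],305,250,8,24,"top"),T([(327,198)],305,250,8,38,"top"))
print("b,g top", T([(144,160),(515,232)],305,250,8,38,"top"),T([(145,167),(509,238)],305,250,8,24,"top"))
print("src side",T([(117,122)],255,252,4,37,"side"),T([(119,143)],255,252,4,24,"side"))
box(T([(60,42),(633,150),(598,375),(18,262)],305,250,8,18,"top"),"tray")
E
```

```text
stand top ctr [ 489.3 -277.3] sides [np.float64(71.6), np.float64(86.4), np.float64(71.6), np.float64(85.9)] ang [np.float64(-65.3), np.float64(-156.1), np.float64(114.3), np.float64(23.9)]
stand side ctr [ 488.1 -278.5] sides [np.float64(87.1), np.float64(70.9), np.float64(85.8), np.float64(69.5)] ang [np.float64(25.7), np.float64(-65.9), np.float64(-155.2), np.float64(115.1)]
slots [[ 514.2 -265.9   56. ]
 [ 464.9 -288.4   56. ]] [ 489.5 -277.1   56. ]
screws top ctr [493. 329.] sides [np.float64(35.4), np.float64(36.0), np.float64(36.2), np.float64(36.8)] ang [np.float64(-16.8), np.float64(-104.7), np.float64(164.6), np.float64(74.1)]
screws side ctr [491.  327.3] sides [np.float64(35.8), np.float64(36.0), np.float64(35.4), np.float64(36.3)] ang [np.float64(73.8), np.float64(-14.6), np.float64(-105.7), np.float64(166.1)]
plungers [[501.  358.7  29. ]
 [486.7 306.1  29. ]]
pocket floor [[492.7 330.2  28.5]]
src top [[510.5 -45.2  24. ]] [[510.3 -44.6  38. ]]
b,g top [[521.7   5.8  38. ]
 [500.  -96.2  38. ]] [[521.5   5.7  24. ]
 [499.9 -95.7  24. ]]
src side [[509.3 -46.1  37. ]] [[509.8 -45.5  24. ]]
tray ctr [510.3 -45.1] sides [np.float64(63.8), np.float64(164.9), np.float64(64.2), np.float64(165.2)] ang [np.float64(-11.3), np.float64(-101.8), np.float64(168.9), np.float64(78.1)]
```

```bash
cat >> h.py <<'E'
def yaw(q): # world direction (deg) of tool y
    from scipy.spatial.transform import Rotation as Ro
    y=Ro.from_quat(np.roll(q,-1)).as_matrix()
    return np.degrees(np.arctan2(y[1,1],y[0,1])),y
def plan(pts,dyaw,n,close):
    """rows (tool shifts m, turn about tool z) along world polyline pts, equal steps, tool pointing down"""
    s=bot.read_state();a0=yaw(s["eef_rot"])[0]
    P=np.vstack([s["position"],pts]);L=np.r_[0,np.cumsum(np.linalg.norm(np.diff(P,axis=0),axis=1))]
    w=np.linspace(0,L[-1],n+1);Q=np.c_[[np.interp(w,L,P[:,k]) for k in range(3)]].T
    for i in range(n):
        a=np.radians(a0+dyaw*i/n);d=(Q[i+1]-Q[i])/1000
        y=np.array([np.cos(a),np.sin(a),0]);z=np.array([0,0,-1]);x=np.cross(y,z)
        print(*(round(float(v),4) for v in (d@x,d@y,d@z)),0,0,round(-np.radians(dyaw)/n,4),close,sep=",",end=",\n" if i%8<7 else "\n\n")
def st(f=True):
    s=bot.read_state();a,R=yaw(s["eef_rot"])
    print(round(s["clock"],2),s["position"].round(1),"yaw",a.round(2),"z",R[:,2].round(3),"F",s["wrist_force"].round(1),"M",s["moment"].round(2),"w",round(s["gripper_width"],1),"g",round(s["grip_force"],1))
E
python3 -c "
from h import *
plan([[540,230,240],[489,-278,210]],-141,32,0.4)"
```

```text
-0.0284,-0.0163,0.0003,0,0,0.0769,0.4,
-0.0296,-0.0141,0.0003,0,0,0.0769,0.4,
-0.0306,-0.0118,0.0003,0,0,0.0769,0.4,
-0.0314,-0.0094,0.0003,0,0,0.0769,0.4,
-0.032,-0.0069,0.0003,0,0,0.0769,0.4,
-0.0325,-0.0045,0.0003,0,0,0.0769,0.4,
-0.0327,-0.002,0.0003,0,0,0.0769,0.4,
-0.0328,0.0006,0.0003,0,0,0.0769,0.4

-0.0326,0.0031,0.0003,0,0,0.0769,0.4,
-0.0323,0.0056,0.0003,0,0,0.0769,0.4,
-0.0318,0.008,0.0003,0,0,0.0769,0.4,
-0.031,0.0105,0.0003,0,0,0.0769,0.4,
-0.0302,0.0128,0.0003,0,0,0.0769,0.4,
-0.0291,0.0151,0.0003,0,0,0.0769,0.4,
-0.0278,0.0173,0.0003,0,0,0.0769,0.4,
-0.0264,0.0194,0.0003,0,0,0.0769,0.4

-0.0293,0.0045,0.0013,0,0,0.0769,0.4,
-0.0325,-0.0036,0.0019,0,0,0.0769,0.4,
-0.0327,-0.0011,0.0019,0,0,0.0769,0.4,
-0.0327,0.0014,0.0019,0,0,0.0769,0.4,
-0.0325,0.0039,0.0019,0,0,0.0769,0.4,
-0.0321,0.0064,0.0019,0,0,0.0769,0.4,
-0.0315,0.0088,0.0019,0,0,0.0769,0.4,
-0.0307,0.0112,0.0019,0,0,0.0769,0.4

-0.0298,0.0135,0.0019,0,0,0.0769,0.4,
-0.0286,0.0158,0.0019,0,0,0.0769,0.4,
-0.0273,0.0179,0.0019,0,0,0.0769,0.4,
-0.0259,0.02,0.0019,0,0,0.0769,0.4,
-0.0243,0.0219,0.0019,0,0,0.0769,0.4,
-0.0225,0.0237,0.0019,0,0,0.0769,0.4,
-0.0206,0.0254,0.0019,0,0,0.0769,0.4,
-0.0186,0.0269,0.0019,0,0,0.0769,0.4
```

jog_arm(commands=[-0.0284,-0.0163,0,0,0,0.0769,0.4,-0.0296,-0.0141,0,0,0,0.0769,0.4,-0.0306,-0.0118,0,0,0,0.0769,0.4,-0.0314,-0.0094,0,0,0,0.0769,0.4,-0.032,-0.0069,0,0,0,0.0769,0.4,-0.0325,-0.0045,0,0,0,0.0769,0.4,-0.0327,-0.002,0,0,0,0.0769,0.4,-0.0328,0.0006,0,0,0,0.0769,0.4])

```text
clock: 0.77
position: [344.2, 420.7, 245.1]
eef_rot: [-0.0, 0.422, 0.907, -0.0]
wrist_force: [-0.3, -0.1, -0.7]
gripper_width: 51.0
grip_force: 0.0
```

jog_arm(commands=[-0.0326,0.0031,0,0,0,0.0769,0.4,-0.0323,0.0056,0,0,0,0.0769,0.4,-0.0318,0.008,0,0,0,0.0769,0.4,-0.031,0.0105,0,0,0,0.0769,0.4,-0.0302,0.0128,0,0,0,0.0769,0.4,-0.0291,0.0151,0,0,0,0.0769,0.4,-0.0278,0.0173,0,0,0,0.0769,0.4,-0.0264,0.0194,0,0,0,0.0769,0.4])

```text
clock: 1.43
position: [531.9, 237.9, 245.0]
eef_rot: [-0.0, 0.676, 0.737, -0.0]
wrist_force: [-0.3, -0.1, -0.1]
gripper_width: 51.3
grip_force: 0.0
```

jog_arm(commands=[-0.0293,0.0045,0.001,0,0,0.0769,0.4,-0.0325,-0.0036,0.002,0,0,0.0769,0.4,-0.0327,-0.0011,0.002,0,0,0.0769,0.4,-0.0327,0.0014,0.002,0,0,0.0769,0.4,-0.0325,0.0039,0.002,0,0,0.0769,0.4,-0.0321,0.0064,0.002,0,0,0.0769,0.4,-0.0315,0.0088,0.002,0,0,0.0769,0.4,-0.0307,0.0112,0.002,0,0,0.0769,0.4])

```text
clock: 2.1
position: [514.9, -18.9, 230.0]
eef_rot: [-0.0, 0.868, 0.497, -0.0]
wrist_force: [-0.1, 0.8, -0.3]
gripper_width: 51.2
grip_force: 0.0
```

jog_arm(commands=[-0.0298,0.0135,0.002,0,0,0.0769,0.4,-0.0286,0.0158,0.002,0,0,0.0769,0.4,-0.0273,0.0179,0.002,0,0,0.0769,0.4,-0.0259,0.02,0.002,0,0,0.0769,0.4,-0.0243,0.0219,0.002,0,0,0.0769,0.4,-0.0225,0.0237,0.002,0,0,0.0769,0.4,-0.0206,0.0254,0.002,0,0,0.0769,0.4,-0.0186,0.0269,0.002,0,0,0.0769,0.4])

```text
clock: 2.77
position: [489.0, -279.0, 213.9]
eef_rot: [-0.0, 0.977, 0.211, -0.0]
wrist_force: [-0.0, 0.2, -0.7]
gripper_width: 51.0
grip_force: 0.0
```

```bash
python3 -c "
from h import *
st()
plan([[489,-278,175],[489,-278,120]],0,8,0.5)"
```

```text
2.77 [ 489.  -279.   213.9] yaw -65.62 z [-0.  0. -1.] F [-0.   0.2 -0.7] M [-0.07 -0.01  0.01] w 51.0 g 0.0
0.0001,-0.0003,0.0117,0,0,-0.0,0.5,
0.0001,-0.0003,0.0117,0,0,-0.0,0.5,
0.0001,-0.0003,0.0117,0,0,-0.0,0.5,
0.0,-0.0001,0.0117,0,0,-0.0,0.5,
0.0,0.0,0.0117,0,0,-0.0,0.5,
0.0,0.0,0.0117,0,0,-0.0,0.5,
0.0,0.0,0.0117,0,0,-0.0,0.5,
0.0,0.0,0.0117,0,0,-0.0,0.5
```

jog_arm(commands=[0,0,0.012,0,0,0,0.45,0,0,0.012,0,0,0,0.45,0,0,0.012,0,0,0,0.45,0,0,0.012,0,0,0,0.45,0,0,0.012,0,0,0,0.45,0,0,0.012,0,0,0,0.45,0,0,0.012,0,0,0,0.45,0,0,0.006,0,0,0,0.45])

```text
clock: 3.43
position: [488.8, -277.1, 122.6]
eef_rot: [-0.001, 0.977, 0.213, -0.001]
wrist_force: [-0.5, -0.2, -1.1]
gripper_width: 46.7
grip_force: 0.0
```

```bash
python3 - <<'E'
from h import *
st()
im=get_image("side")[:,:,::-1];t=get_image("top")[:,:,::-1]
a=cv2.resize(im[350:470,270:400],None,fx=5,fy=5,interpolation=cv2.INTER_CUBIC)[:600,:650]
cv2.imwrite("pics/c1.png",a)
E
```

```text
3.43 [ 488.8 -277.1  122.6] yaw -65.41 z [-0.002  0.001 -1.   ] F [-0.5 -0.2 -1.1] M [ 0.   -0.09 -0.  ] w 46.7 g 0.0
```

View pics/c1.png

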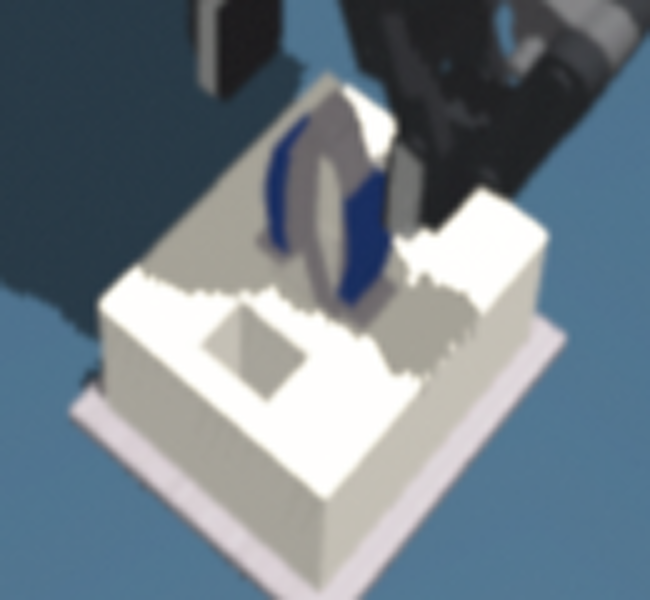

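```bash
python3 - <<'E'
from h import *
a=np.radians(-65.4);y=np.array([np.cos(a),np.sin(a),0]);x=np.array([-y[1],y[0],0])
c=np.array([488.8,-277.5,0])
def pr(P): return ((proj("side",P)-[270,350]+.5)*5-.5).round(0).tolist()
for z in(112,): print("pad tips",pr([c+s*23.4*y+q*11*x+[0,0,z] for s in(-1,1) for q in(-1,1)]))
print("butt",pr([c+[0,0,124]]),"grip outer faces bottom/top",pr([c+s*15*y+[0,0,z] for s in(-1,1) for z in(62,102)]))
E
```

```text
pad tips [[225.0, 104.0], [287.0, 44.0], [385.0, 228.0], [446.0, 162.0]]
butt [[336.0, 102.0]] grip outer faces bottom/top [[281.0, 212.0], [283.0, 119.0], [377.0, 289.0], [384.0, 197.0]]
```

jog_arm(commands=[0,0,0.01,0,0,0,0.45,0,0,0.01,0,0,0,0.45,0,0,0.01,0,0,0,0.45,0,0,0.01,0,0,0,0.45,0,0,0.003,0,0,0,0.5,0,0,0,0,0,0,0.6,0,0,0,0,0,0,0.65,0,0,0,0,0,0,0.66], force=20)

```text
clock: 4.2
position: [489.6, -278.0, 81.6]
eef_rot: [0.0, 0.977, 0.213, 0.0]
wrist_force: [-0.1, -0.2, -1.0]
gripper_width: 29.3
grip_force: 4.8
```

jog_arm(commands=[0,0,0,0,0,0,0.67,0,0,0,0,0,0,0.68,0,0,0,0,0,0,0.685,0,0,0,0,0,0,0.69,0,0,0,0,0,0,0.69,0,0,0,0,0,0,0.69,0,0,0,0,0,0,0.69,0,0,0,0,0,0,0.69])

```text
clock: 4.87
position: [489.4, -277.7, 81.3]
eef_rot: [0.0, 0.977, 0.213, -0.0]
wrist_force: [0.4, 0.0, -0.2]
gripper_width: 26.5
grip_force: 8.2
```

```bash
python3 -c "
from h import *
st()"
```

```text
4.87 [ 489.4 -277.7   81.3] yaw -65.42 z [-0. -0. -1.] F [ 0.4  0.  -0.2] M [ 0.03 -0.04 -0.03] w 26.5 g 8.2
```

jog_arm(commands=[0,0,-0.002,0,0,0,0.69,0,0,-0.006,0,0,0,0.69,0,0,-0.01,0,0,0,0.69,0,0,-0.012,0,0,0,0.69,0,0,-0.014,0,0,0,0.69,0,0,-0.014,0,0,0,0.69,0,0,-0.012,0,0,0,0.69,0,0,-0.01,0,0,0,0.69])

```text
clock: 5.53
position: [489.7, -278.1, 163.3]
eef_rot: [0.001, 0.977, 0.213, 0.001]
wrist_force: [-0.5, 0.2, -0.9]
gripper_width: 27.0
grip_force: 8.2
```

```bash
python3 -c "
from h import *
st()
plan([[510.3,-45.2,155]],0,16,0.69)"
```

```text
5.53 [ 489.7 -278.1  163.3] yaw -65.43 z [ 0.001 -0.001 -1.   ] F [-0.5  0.2 -0.9] M [-0.03 -0.    0.01] w 27.0 g 8.2
0.0072,-0.0127,0.0005,0,0,-0.0,0.69,
0.0072,-0.0127,0.0005,0,0,-0.0,0.69,
0.0072,-0.0127,0.0005,0,0,-0.0,0.69,
0.0072,-0.0127,0.0005,0,0,-0.0,0.69,
0.0072,-0.0127,0.0005,0,0,-0.0,0.69,
0.0072,-0.0127,0.0005,0,0,-0.0,0.69,
0.0072,-0.0127,0.0005,0,0,-0.0,0.69,
0.0072,-0.0127,0.0005,0,0,-0.0,0.69

0.0072,-0.0127,0.0005,0,0,-0.0,0.69,
0.0072,-0.0127,0.0005,0,0,-0.0,0.69,
0.0072,-0.0127,0.0005,0,0,-0.0,0.69,
0.0072,-0.0127,0.0005,0,0,-0.0,0.69,
0.0072,-0.0127,0.0005,0,0,-0.0,0.69,
0.0072,-0.0127,0.0005,0,0,-0.0,0.69,
0.0072,-0.0127,0.0005,0,0,-0.0,0.69,
0.0072,-0.0127,0.0005,0,0,-0.0,0.69
```

jog_arm(commands=[0.004,-0.007,0,0,0,0,0.69,0.0072,-0.0127,0,0,0,0,0.69,0.0085,-0.015,0.001,0,0,0,0.69,0.0085,-0.015,0.001,0,0,0,0.69,0.0085,-0.015,0.001,0,0,0,0.69,0.0085,-0.015,0.001,0,0,0,0.69,0.0085,-0.015,0.001,0,0,0,0.69,0.0085,-0.015,0.001,0,0,0,0.69])

```text
clock: 6.2
position: [500.1, -150.4, 154.9]
eef_rot: [-0.0, 0.977, 0.213, -0.0]
wrist_force: [0.3, -0.7, -0.2]
gripper_width: 26.8
grip_force: 8.2
```

jog_arm(commands=[0.0085,-0.015,0.001,0,0,0,0.69,0.0085,-0.015,0.001,0,0,0,0.69,0.0085,-0.015,0.001,0,0,0,0.69,0.0085,-0.015,0.001,0,0,0,0.69,0.0085,-0.015,0,0,0,0,0.69,0.0072,-0.0127,0,0,0,0,0.69,0.004,-0.007,0,0,0,0,0.69,0,0,0,0,0,0,0.69])

```text
clock: 6.87
position: [509.7, -41.1, 150.9]
eef_rot: [-0.001, 0.977, 0.215, -0.0]
wrist_force: [-0.2, -0.3, -0.3]
gripper_width: 26.4
grip_force: 8.2
```

```bash
python3 - <<'E'
from h import *
st();plan([[510.3,-45.2,128.0]],0,8,0.69)
E
```

```text
6.87 [509.7 -41.1 150.9] yaw -65.23 z [-0.001  0.001 -1.   ] F [-0.2 -0.3 -0.3] M [-0.01 -0.02  0.03] w 26.4 g 8.2
-0.0001,0.0005,0.0029,0,0,-0.0,0.69,
-0.0001,0.0005,0.0029,0,0,-0.0,0.69,
-0.0001,0.0005,0.0029,0,0,-0.0,0.69,
-0.0001,0.0005,0.0029,0,0,-0.0,0.69,
-0.0001,0.0005,0.0029,0,0,-0.0,0.69,
-0.0001,0.0005,0.0029,0,0,-0.0,0.69,
-0.0001,0.0005,0.0029,0,0,-0.0,0.69,
-0.0001,0.0005,0.0029,0,0,-0.0,0.69
```

jog_arm(commands=[-0.0002,0.001,0.005,0,0,0,0.7,-0.0002,0.001,0.005,0,0,0,0.72,-0.0002,0.001,0.005,0,0,0,0.74,-0.0002,0.001,0.005,0,0,0,0.76,0,0,0.003,0,0,0,0.775,0,0,0,0,0,0,0.782,0,0,0,0,0,0,0.782,0,0,0,0,0,0,0.782])

```text
clock: 7.53
position: [510.9, -47.8, 128.4]
eef_rot: [0.0, 0.977, 0.213, 0.0]
wrist_force: [-0.1, 0.2, 0.0]
gripper_width: 18.9
grip_force: 12.9
```

```bash
python3 - <<'E'
from h import *
st()
im=get_image("side")[:,:,::-1];t=get_image("top")[:,:,::-1]
a=cv2.resize(im[215:325,235:335],None,fx=5,fy=5,interpolation=cv2.INTER_CUBIC)
b=cv2.resize(t[235:315,315:375],None,fx=5,fy=5,interpolation=cv2.INTER_CUBIC)
cv2.imwrite("pics/c2.png",np.hstack([a,np.pad(b,((0,150),(0,0),(0,0)))]))
E
```

```text
7.53 [510.9 -47.8 128.4] yaw -65.44 z [ 0. -0. -1.] F [-0.1  0.2  0. ] M [0.05 0.   0.02] w 18.9 g 12.9
```

View pics/c2.png

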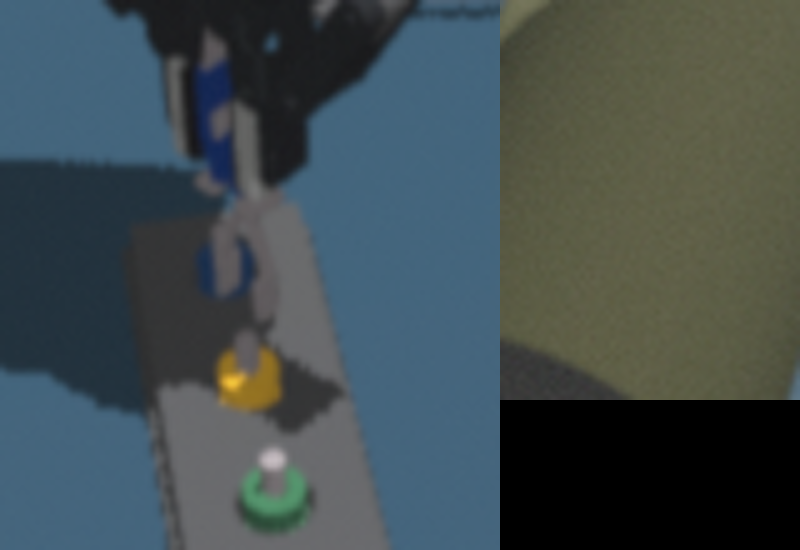

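```bash
python3 - <<'E'
from h import *
st()
a=np.radians(-65.4);y=np.array([np.cos(a),np.sin(a),0])
c=np.array([510.9,-47.8,0])
def pr(P): return ((proj("side",P)-[235,215]+.5)*5-.5).round(0).tolist()
print("tips",pr([c+s*11.5*y+[0,0,55] for s in(-1,1)]+[c+[0,0,55]]))
print("stem",pr([[510.1,-45.3,38],[510.1,-45.3,24]]))
plan([[510.3,-45.2,118.0]],0,2,0.69)
E
```

```text
7.63 [510.9 -47.6 128.5] yaw -65.42 z [ 0.  0. -1.] F [ 0.9  0.1 -1.1] M [ 0.05 -0.04  0.04] w 19.2 g 12.9
tips [[225.0, 283.0], [276.0, 317.0], [250.0, 300.0]]
stem [[248.0, 333.0], [249.0, 363.0]]
0.0002,-0.0012,0.0052,0,0,-0.0,0.69,
0.0002,-0.0012,0.0052,0,0,-0.0,0.69,
```

jog_arm(commands=[0.0002,-0.0012,0.003,0,0,0,0.787,0.0002,-0.0012,0.003,0,0,0,0.787,0,0,0.003,0,0,0,0.787,0,0,0.003,0,0,0,0.787,0,0,0.003,0,0,0,0.787,0,0,0.003,0,0,0,0.787,0,0,0.002,0,0,0,0.787,0,0,0,0,0,0,0.787])

```text
clock: 8.3
position: [509.9, -45.2, 107.8]
eef_rot: [-0.0, 0.977, 0.213, -0.0]
wrist_force: [-0.7, -0.2, 0.5]
gripper_width: 18.4
grip_force: 13.0
```

jog_arm(commands=[0,0,0.001,0,0,0,0.787,0,0,0,0,0,0,0.787,0,0,0.001,0,0,0,0.787,0,0,0,0,0,0,0.787,0,0,0,0,0,0,0.787,0,0,0,0,0,0,0.787,0,0,0,0,0,0,0.787,0,0,0,0,0,0,0.787])

```text
clock: 8.97
position: [510.1, -45.2, 106.3]
eef_rot: [0.0, 0.977, 0.213, 0.0]
wrist_force: [0.2, -0.3, -0.1]
gripper_width: 18.7
grip_force: 13.0
```

```bash
python3 - <<'E'
from h import *
st()
im=get_image("side")[:,:,::-1]
a=cv2.resize(im[235:315,245:325],None,fx=7,fy=7,interpolation=cv2.INTER_CUBIC)
cv2.imwrite("pics/c3.png",a)
E
```

```text
8.97 [510.1 -45.2 106.3] yaw -65.42 z [ 0. -0. -1.] F [ 0.2 -0.3 -0.1] M [-0.02 -0.03  0.02] w 18.7 g 13.0
```

View pics/c3.png

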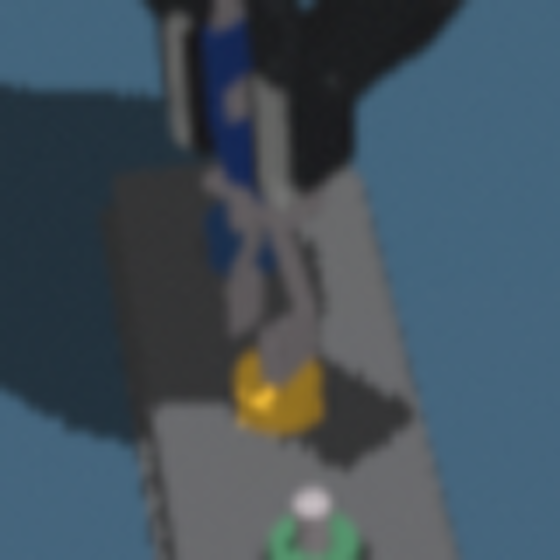

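Blades straddle the stem (left blade bottom (238,335), right blade in front of the stem at (290,370)). I'll go down slowly and feel for the shoulder.

jog_arm(commands=[0,0,0.001,0,0,0,0.787,0,0,0.001,0,0,0,0.787,0,0,0.001,0,0,0,0.787,0,0,0.001,0,0,0,0.787,0,0,0.001,0,0,0,0.787,0,0,0,0,0,0,0.787,0,0,0,0,0,0,0.787,0,0,0,0,0,0,0.787])

```text
clock: 9.68
position: [510.1, -45.3, 101.3]
eef_rot: [0.0, 0.977, 0.213, -0.0]
wrist_force: [0.1, 0.8, 1.0]
gripper_width: 18.9
grip_force: 13.0
```

jog_arm(commands=[0,0,0.0005,0,0,0,0.787,0,0,0,0,0,0,0.787,0,0,0.0005,0,0,0,0.787,0,0,0,0,0,0,0.787,0,0,0,0,0,0,0.787,0,0,0,0,0,0,0.787,0,0,0,0,0,0,0.787,0,0,0,0,0,0,0.787])

```text
clock: 10.35
position: [510.1, -45.2, 100.3]
eef_rot: [0.0, 0.977, 0.213, -0.0]
wrist_force: [-0.3, -0.5, 0.0]
gripper_width: 18.4
grip_force: 13.0
```

jog_arm(commands=[0,0,0,0,0,0,0.77,0,0,0,0,0,0,0.755,0,0,0,0,0,0,0.74,0,0,0,0,0,0,0.73,0,0,0,0,0,0,0.72,0,0,0,0,0,0,0.71,0,0,0,0,0,0,0.707,0,0,0,0,0,0,0.707])

```text
clock: 11.02
position: [510.1, -45.2, 100.3]
eef_rot: [-0.0, 0.977, 0.213, -0.0]
wrist_force: [0.9, 1.1, -0.4]
gripper_width: 25.0
grip_force: 6.9
```

jog_arm(commands=[0,0,-0.001,0,0,0,0.705,0,0,-0.002,0,0,0,0.705,0,0,-0.003,0,0,0,0.705,0,0,-0.004,0,0,0,0.705,0,0,-0.004,0,0,0,0.705,0,0,-0.003,0,0,0,0.705,0,0,-0.002,0,0,0,0.705,0,0,-0.001,0,0,0,0.705])

```text
clock: 11.68
position: [510.3, -45.2, 120.8]
eef_rot: [0.0, 0.977, 0.213, 0.0]
wrist_force: [0.1, 0.2, -1.2]
gripper_width: 25.3
grip_force: 6.6
```

```bash
python3 - <<'E'
from h import *
st()
im=get_image("side")[:,:,::-1]
a=cv2.resize(im[235:315,245:325],None,fx=7,fy=7,interpolation=cv2.INTER_CUBIC)
cv2.imwrite("pics/c4.png",a)
E
```

```text
11.68 [510.3 -45.2 120.8] yaw -65.42 z [ 0.001  0.    -1.   ] F [ 0.1  0.2 -1.2] M [ 0.02  0.   -0.02] w 25.3 g 6.6
```

View pics/c4.png

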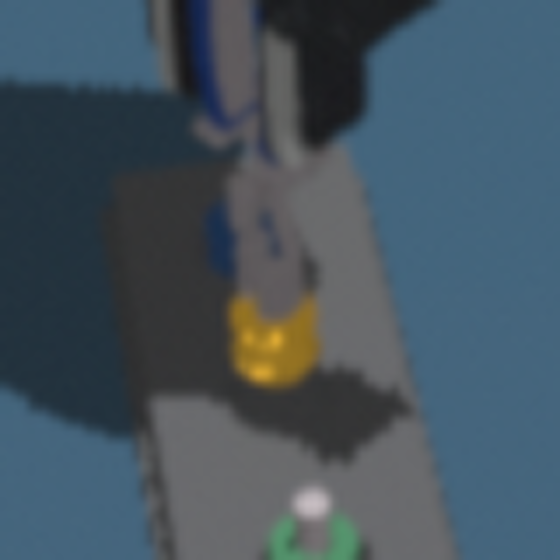

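Source is held upright in the jaws (body at (272,345)) clear of its well. Lift, then carry to the holder.

jog_arm(commands=[0,0,-0.002,0,0,0,0.707,0,0,-0.004,0,0,0,0.707,0,0,-0.006,0,0,0,0.707,0,0,-0.007,0,0,0,0.707,0,0,-0.007,0,0,0,0.707,0,0,-0.006,0,0,0,0.707,0,0,-0.004,0,0,0,0.707,0,0,-0.002,0,0,0,0.707])

```text
clock: 12.4
position: [510.5, -45.3, 159.2]
eef_rot: [0.0, 0.977, 0.213, 0.001]
wrist_force: [0.3, -0.2, -1.4]
gripper_width: 25.3
grip_force: 6.7
```

```bash
python3 - <<'E'
from h import *
st();plan([[492,328.3,156]],0,1,0.707)
E
```

```text
12.4 [510.5 -45.3 159.2] yaw -65.41 z [ 0.001 -0.    -1.   ] F [ 0.3 -0.2 -1.4] M [ 0.   -0.03 -0.01] w 25.3 g 6.7
0.1386,-0.3474,0.0032,0,0,-0.0,0.707,
```

jog_arm(commands=[0.00125,-0.0031,0,0,0,0,0.707,0.0025,-0.0063,0,0,0,0,0.707,0.00375,-0.0094,0,0,0,0,0.707,0.005,-0.0125,0,0,0,0,0.707,0.005,-0.0125,0,0,0,0,0.707,0.005,-0.0125,0,0,0,0,0.707,0.005,-0.0125,0,0,0,0,0.707,0.005,-0.0125,0,0,0,0,0.707])

```text
clock: 13.07
position: [505.3, 44.1, 157.8]
eef_rot: [-0.0, 0.977, 0.213, -0.0]
wrist_force: [0.0, 0.6, 0.0]
gripper_width: 25.0
grip_force: 6.7
```

jog_arm(commands=[0.005,-0.0125,0,0,0,0,0.707,0.005,-0.0125,0,0,0,0,0.707,0.005,-0.0125,0,0,0,0,0.707,0.005,-0.0125,0,0,0,0,0.707,0.005,-0.0125,0,0,0,0,0.707,0.005,-0.0125,0,0,0,0,0.707,0.005,-0.0125,0,0,0,0,0.707,0.005,-0.0125,0,0,0,0,0.707])

```text
clock: 13.73
position: [500.1, 151.5, 157.9]
eef_rot: [-0.0, 0.977, 0.213, -0.0]
wrist_force: [1.3, -0.8, -0.6]
gripper_width: 25.1
grip_force: 6.7
```

jog_arm(commands=[0.005,-0.0125,0,0,0,0,0.707,0.005,-0.0125,0,0,0,0,0.707,0.005,-0.0125,0,0,0,0,0.707,0.005,-0.0125,0,0,0,0,0.707,0.005,-0.0125,0,0,0,0,0.707,0.005,-0.0125,0,0,0,0,0.707,0.005,-0.0125,0,0,0,0,0.707,0.005,-0.0125,0,0,0,0,0.707])

```text
clock: 14.4
position: [495.3, 258.7, 158.3]
eef_rot: [0.0, 0.977, 0.213, -0.0]
wrist_force: [0.7, 0.6, -1.9]
gripper_width: 24.7
grip_force: 6.7
```

jog_arm(commands=[0.005,-0.0125,0,0,0,0,0.707,0.005,-0.0125,0,0,0,0,0.707,0.005,-0.0125,0,0,0,0,0.707,0.00375,-0.0094,0,0,0,0,0.707,0.0025,-0.0063,0,0,0,0,0.707,0.0025,-0.0063,0,0,0,0,0.707,0.00125,-0.0031,0,0,0,0,0.707,0,0,0,0,0,0,0.707])

```text
clock: 15.07
position: [492.0, 325.3, 158.2]
eef_rot: [0.0, 0.977, 0.213, -0.0]
wrist_force: [0.2, 0.4, -0.4]
gripper_width: 25.3
grip_force: 6.7
```

```bash
python3 - <<'E'
from h import *
st();plan([[492,328.3,140]],0,1,0.707)
E
```

```text
15.07 [492.  325.3 158.2] yaw -65.39 z [-0. -0. -1.] F [ 0.2  0.4 -0.4] M [ 0.07 -0.03  0.03] w 25.3 g 6.7
0.0012,-0.0028,0.0182,0,0,-0.0,0.707,
```

jog_arm(commands=[0.0003,-0.0007,0.002,0,0,0,0.707,0.0003,-0.0007,0.003,0,0,0,0.707,0.0003,-0.0007,0.003,0,0,0,0.707,0.0003,-0.0007,0.003,0,0,0,0.707,0,0,0.003,0,0,0,0.707,0,0,0.002,0,0,0,0.707,0,0,0.001,0,0,0,0.707,0,0,0,0,0,0,0.707])

```text
clock: 15.73
position: [491.9, 327.6, 141.0]
eef_rot: [0.0, 0.977, 0.213, -0.0]
wrist_force: [0.3, 0.5, -0.4]
gripper_width: 25.0
grip_force: 6.7
```

```bash
python3 - <<'E'
from h import *
st()
im=get_image("side")[:,:,::-1]
a=cv2.resize(im[125:205,175:260],None,fx=7,fy=7,interpolation=cv2.INTER_CUBIC)
cv2.imwrite("pics/c5.png",a)
def pr(P): return ((proj("side",P)-[175,125]+.5)*7-.5).round(0).tolist()
p=bot.read_state()["position"]
print(pr([[*p[:2],p[2]-92.3],[*p[:2],p[2]-76.3],[492,328.3,40]]))
E
```

```text
15.73 [491.9 327.6 141. ] yaw -65.43 z [-0. -0. -1.] F [ 0.3  0.5 -0.4] M [ 0.01  0.   -0.03] w 25.0 g 6.7
[[280.0, 289.0], [272.0, 244.0], [283.0, 313.0]]
```

View pics/c5.png

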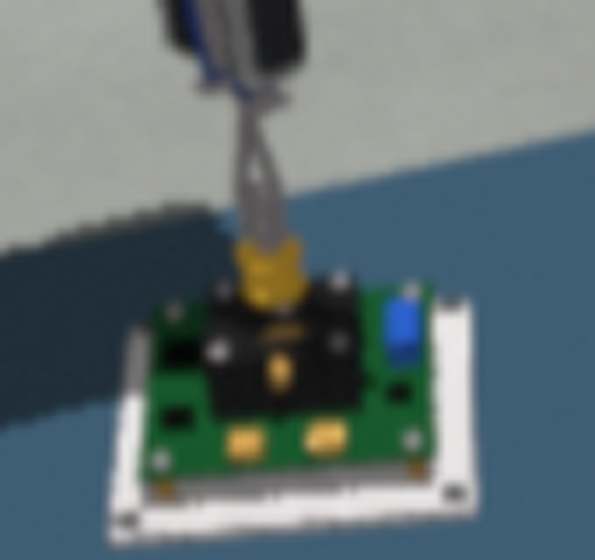

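Source foot at about (275,298), hole centre from the four screws at (279,315), consistent with prediction within about 0.5 mm. I'll go down into the mouth.

jog_arm(commands=[0.0003,-0.0006,0.002,0,0,0,0.707,0,0,0.002,0,0,0,0.707,0,0,0.002,0,0,0,0.707,0,0,0.002,0,0,0,0.707,0,0,0.001,0,0,0,0.707,0,0,0.001,0,0,0,0.707,0,0,0.001,0,0,0,0.707,0,0,0,0,0,0,0.707])

```text
clock: 16.45
position: [492.0, 328.4, 130.1]
eef_rot: [0.0, 0.977, 0.213, -0.0]
wrist_force: [-0.0, 0.2, -1.5]
gripper_width: 25.3
grip_force: 6.7
```

jog_arm(commands=[0,0,0.001,0,0,0,0.707,0,0,0,0,0,0,0.707,0,0,0.001,0,0,0,0.707,0,0,0,0,0,0,0.707,0,0,0.001,0,0,0,0.707,0,0,0,0,0,0,0.707,0,0,0,0,0,0,0.707,0,0,0,0,0,0,0.707])

```text
clock: 17.12
position: [492.2, 328.4, 127.4]
eef_rot: [-0.0, 0.977, 0.213, 0.0]
wrist_force: [-0.2, 0.3, -0.3]
gripper_width: 24.9
grip_force: 6.7
```

```bash
python3 - <<'E'
from h import *
st()
E
```

```text
17.12 [492.2 328.4 127.4] yaw -65.42 z [ 0.  0. -1.] F [-0.2  0.3 -0.3] M [ 0.04 -0.   -0.01] w 24.9 g 6.7
```

jog_arm(commands=[0,0,0.0005,0,0,0,0.707,0,0,0,0,0,0,0.707,0,0,0.0005,0,0,0,0.707,0,0,0,0,0,0,0.707,0,0,0.0005,0,0,0,0.707,0,0,0,0,0,0,0.707,0,0,0,0,0,0,0.707,0,0,0,0,0,0,0.707])

```text
clock: 17.78
position: [492.1, 328.4, 125.7]
eef_rot: [0.0, 0.977, 0.213, -0.0]
wrist_force: [0.2, -0.0, 1.1]
gripper_width: 25.3
grip_force: 6.7
```

jog_arm(commands=[0,0,0.0005,0,0,0,0.707,0,0,0,0,0,0,0.707,0,0,0.0005,0,0,0,0.707,0,0,0,0,0,0,0.707,0,0,0,0,0,0,0.707,0,0,0,0,0,0,0.707,0,0,0,0,0,0,0.707,0,0,0,0,0,0,0.707])

```text
clock: 18.45
position: [492.0, 328.3, 124.7]
eef_rot: [0.0, 0.977, 0.213, -0.0]
wrist_force: [0.2, -0.1, 1.5]
gripper_width: 25.4
grip_force: 6.6
```

jog_arm(commands=[0,0,0.0005,0,0,0,0.707,0,0,0,0,0,0,0.707,0,0,0.0005,0,0,0,0.707,0,0,0,0,0,0,0.707,0,0,0,0,0,0,0.707,0,0,0,0,0,0,0.707,0,0,0,0,0,0,0.707,0,0,0,0,0,0,0.707])

```text
clock: 19.12
position: [492.1, 328.4, 123.8]
eef_rot: [0.0, 0.977, 0.213, -0.0]
wrist_force: [-0.4, 0.4, 2.4]
gripper_width: 25.1
grip_force: 6.6
```

jog_arm(commands=[0,0,0.0005,0,0,0,0.707,0,0,0,0,0,0,0.707,0,0,0.0005,0,0,0,0.707,0,0,0,0,0,0,0.707,0,0,0,0,0,0,0.707,0,0,0,0,0,0,0.707,0,0,0,0,0,0,0.707,0,0,0,0,0,0,0.707])

```text
clock: 19.78
position: [492.2, 328.4, 122.9]
eef_rot: [-0.0, 0.977, 0.213, 0.0]
wrist_force: [-0.1, -0.8, 4.7]
gripper_width: 25.0
grip_force: 6.6
```

jog_arm(commands=[0,0,0.0005,0,0,0,0.707,0,0,0,0,0,0,0.707,0,0,0.0003,0,0,0,0.707,0,0,0,0,0,0,0.707,0,0,0,0,0,0,0.707,0,0,0,0,0,0,0.707,0,0,0,0,0,0,0.707,0,0,0,0,0,0,0.707])

```text
clock: 20.45
position: [491.8, 328.3, 121.6]
eef_rot: [0.0, 0.977, 0.213, -0.0]
wrist_force: [-0.3, 0.3, -3.0]
gripper_width: 25.2
grip_force: 6.6
```

```bash
python3 - <<'E'
from h import *
st()
E
```

```text
20.45 [491.8 328.3 121.6] yaw -65.42 z [-0.001 -0.001 -1.   ] F [-0.3  0.3 -3. ] M [ 0.06 -0.    0.  ] w 25.2 g 6.6
```

Force dropped from +4.7 to −3 N: past the balls. Now I'll feel for the floor.

jog_arm(commands=[0,0,0.0005,0,0,0,0.707,0,0,0,0,0,0,0.707,0,0,0.0005,0,0,0,0.707,0,0,0,0,0,0,0.707,0,0,0,0,0,0,0.707,0,0,0,0,0,0,0.707,0,0,0,0,0,0,0.707,0,0,0,0,0,0,0.707])

```text
clock: 21.12
position: [492.2, 328.4, 121.1]
eef_rot: [-0.0, 0.977, 0.213, 0.0]
wrist_force: [-0.5, -0.9, 1.7]
gripper_width: 25.0
grip_force: 6.6
```

jog_arm(commands=[0,0,0.0005,0,0,0,0.707,0,0,0,0,0,0,0.707,0,0,0.0005,0,0,0,0.707,0,0,0,0,0,0,0.707,0,0,0,0,0,0,0.707,0,0,0,0,0,0,0.707,0,0,0,0,0,0,0.707,0,0,0,0,0,0,0.707])

```text
clock: 21.78
position: [491.9, 328.3, 119.7]
eef_rot: [0.0, 0.977, 0.213, -0.0]
wrist_force: [0.8, 0.4, -2.5]
gripper_width: 25.0
grip_force: 6.6
```

jog_arm(commands=[0,0,0.0005,0,0,0,0.707,0,0,0,0,0,0,0.707,0,0,0.0005,0,0,0,0.707,0,0,0,0,0,0,0.707,0,0,0,0,0,0,0.707,0,0,0,0,0,0,0.707,0,0,0,0,0,0,0.707,0,0,0,0,0,0,0.707])

```text
clock: 22.45
position: [492.1, 328.4, 119.0]
eef_rot: [-0.0, 0.977, 0.213, 0.0]
wrist_force: [0.3, 0.0, -1.6]
gripper_width: 24.9
grip_force: 6.6
```

jog_arm(commands=[0,0,0.0005,0,0,0,0.707,0,0,0,0,0,0,0.707,0,0,0.0003,0,0,0,0.707,0,0,0,0,0,0,0.707,0,0,0,0,0,0,0.707,0,0,0,0,0,0,0.707,0,0,0,0,0,0,0.707,0,0,0,0,0,0,0.707])

```text
clock: 23.12
position: [492.2, 328.5, 118.4]
eef_rot: [-0.0, 0.977, 0.213, 0.0]
wrist_force: [0.0, -0.3, 2.9]
gripper_width: 25.5
grip_force: 6.6
```

jog_arm(commands=[0,0,0.0005,0,0,0,0.707,0,0,0,0,0,0,0.707,0,0,0,0,0,0,0.707,0,0,0,0,0,0,0.707,0,0,0,0,0,0,0.707,0,0,0,0,0,0,0.707,0,0,0,0,0,0,0.707,0,0,0,0,0,0,0.707])

```text
clock: 23.78
position: [492.5, 328.6, 118.2]
eef_rot: [-0.0, 0.977, 0.213, 0.001]
wrist_force: [-0.2, -0.3, 5.0]
gripper_width: 25.2
grip_force: 6.6
```

```bash
python3 - <<'E'
from h import *
st()
im=get_image("side")[:,:,::-1]
a=cv2.resize(im[125:205,175:260],None,fx=7,fy=7,interpolation=cv2.INTER_CUBIC)
cv2.imwrite("pics/c6.png",a); st()
E
```

```text
23.78 [492.5 328.6 118.2] yaw -65.42 z [ 0.001  0.001 -1.   ] F [-0.2 -0.3  5. ] M [ 0.05  0.05 -0.04] w 25.2 g 6.6
23.83 [492.5 328.6 118.2] yaw -65.42 z [ 0.001  0.001 -1.   ] F [-1.3 -0.6  5.8] M [-0.01  0.1  -0.04] w 24.8 g 6.6
```

View pics/c6.png

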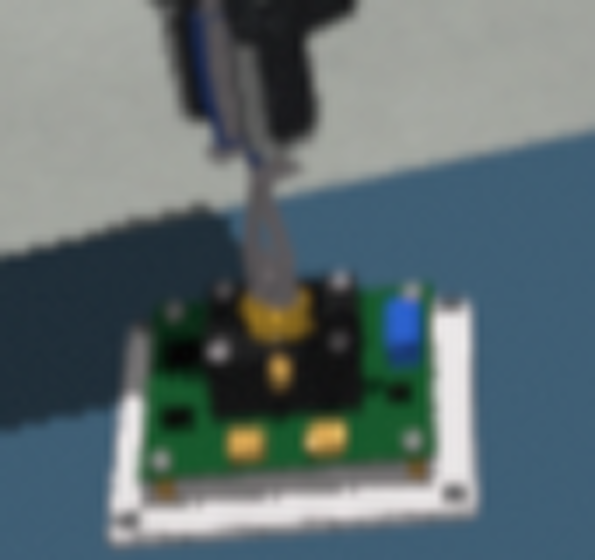

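Source is sunk in the pocket (shoulder about (278,308), yellow now ends at the mouth's front lip near y=340) and force rises steadily: the floor. A bit more push.

jog_arm(commands=[0,0,0.0004,0,0,0,0.707,0,0,0,0,0,0,0.707,0,0,0,0,0,0,0.707,0,0,0,0,0,0,0.707,0,0,0,0,0,0,0.707,0,0,0,0,0,0,0.707,0,0,0,0,0,0,0.707,0,0,0,0,0,0,0.707])

```text
clock: 24.5
position: [492.8, 328.7, 118.1]
eef_rot: [-0.0, 0.977, 0.213, 0.001]
wrist_force: [-1.0, 0.3, 7.8]
gripper_width: 25.0
grip_force: 6.7
```

```bash
python3 - <<'E'
from h import *
st()
E
```

```text
24.5 [492.8 328.7 118.1] yaw -65.42 z [ 0.002  0.001 -1.   ] F [-1.   0.3  7.8] M [-0.09  0.13 -0.03] w 25.0 g 6.7
```

jog_arm(commands=[0,0,0,0,0,0,0.707,0,0,0,0,0,0,0.707,0,0,0,0,0,0,0.707,0,0,0,0,0,0,0.707,0,0,0,0,0,0,0.707,0,0,0,0,0,0,0.707,0,0,0,0,0,0,0.707,0,0,0,0,0,0,0.707])

```text
clock: 25.17
position: [492.8, 328.7, 118.1]
eef_rot: [-0.0, 0.977, 0.213, 0.001]
wrist_force: [-0.3, -0.7, 7.2]
gripper_width: 25.0
grip_force: 6.7
```

jog_arm(commands=[0,0,-0.0005,0,0,0,0.707,0,0,-0.0005,0,0,0,0.707,0,0,-0.0002,0,0,0,0.707,0,0,0,0,0,0,0.707,0,0,0,0,0,0,0.707,0,0,0,0,0,0,0.707,0,0,0,0,0,0,0.707,0,0,0,0,0,0,0.707])

```text
clock: 25.83
position: [492.0, 328.4, 118.3]
eef_rot: [0.0, 0.977, 0.213, -0.0]
wrist_force: [-0.8, -0.6, 0.8]
gripper_width: 25.4
grip_force: 6.6
```

jog_arm(commands=[0,0,0,0,0,0,0.72,0,0,-0.0001,0,0,0,0.735,0,0,-0.0002,0,0,0,0.75,0,0,-0.0002,0,0,0,0.765,0,0,-0.0002,0,0,0,0.78,0,0,0,0,0,0,0.787,0,0,0,0,0,0,0.787,0,0,0,0,0,0,0.787])

```text
clock: 26.5
position: [492.1, 328.3, 119.1]
eef_rot: [0.0, 0.977, 0.213, -0.0]
wrist_force: [-0.2, 0.1, -0.8]
gripper_width: 18.5
grip_force: 13.0
```

jog_arm(commands=[0,0,-0.001,0,0,0,0.787,0,0,-0.002,0,0,0,0.787,0,0,-0.003,0,0,0,0.787,0,0,-0.003,0,0,0,0.787,0,0,-0.003,0,0,0,0.787,0,0,-0.004,0,0,0,0.787,0,0,-0.004,0,0,0,0.787,0,0,-0.004,0,0,0,0.787])

```text
clock: 27.17
position: [492.1, 328.4, 143.7]
eef_rot: [-0.0, 0.977, 0.213, 0.0]
wrist_force: [-0.4, -0.4, -0.5]
gripper_width: 18.4
grip_force: 13.0
```

jog_arm(commands=[0,0,-0.004,0,0,0,0.787,0,0,-0.004,0,0,0,0.787,0,0,-0.004,0,0,0,0.787,0,0,-0.004,0,0,0,0.78,0,0,-0.004,0,0,0,0.76,0,0,-0.002,0,0,0,0.74,0,0,0,0,0,0,0.72,0,0,0,0,0,0,0.7])

```text
clock: 27.83
position: [492.0, 328.4, 165.2]
eef_rot: [-0.0, 0.977, 0.213, 0.0]
wrist_force: [-0.0, 0.0, 0.0]
gripper_width: 25.5
grip_force: 9.6
```

```bash
python3 - <<'E'
from h import *
im=get_image("side")[:,:,::-1]
a=cv2.resize(im[105:205,175:260],None,fx=6,fy=6,interpolation=cv2.INTER_CUBIC)
cv2.imwrite("pics/c7.png",a); st(); plan([[489.4,-277.7,165]],0,1,0.69)
E
```

```text
27.88 [492.  328.4 165.1] yaw -65.42 z [-0. -0. -1.] F [-0.  -1.  -0.7] M [-0.01 -0.01  0.02] w 25.6 g 9.6
-0.2545,0.5501,0.0001,0,0,-0.0,0.69,
```

View pics/c7.png

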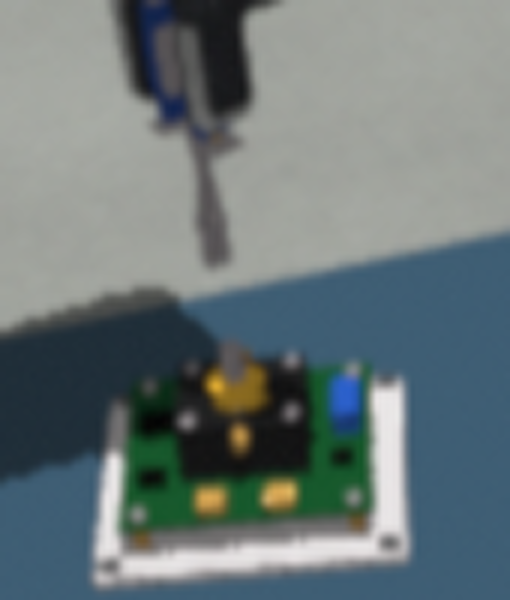

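The source sits in the pocket, stem up at (235,360), tweezers free. Return to the stand.

jog_arm(commands=[-0.00225,0.0049,0,0,0,0,0.69,-0.0045,0.0097,0,0,0,0,0.69,-0.00675,0.0146,0,0,0,0,0.69,-0.009,0.01945,0,0,0,0,0.69,-0.009,0.01945,0,0,0,0,0.69,-0.009,0.01945,0,0,0,0,0.69,-0.009,0.01945,0,0,0,0,0.69,-0.009,0.01945,0,0,0,0,0.69])

```text
clock: 28.55
position: [491.1, 186.0, 165.3]
eef_rot: [0.0, 0.977, 0.212, -0.0]
wrist_force: [0.7, -0.5, -0.1]
gripper_width: 26.4
grip_force: 8.4
```

jog_arm(commands=[-0.009,0.01945,0,0,0,0,0.69,-0.009,0.01945,0,0,0,0,0.69,-0.009,0.01945,0,0,0,0,0.69,-0.009,0.01945,0,0,0,0,0.69,-0.009,0.01945,0,0,0,0,0.69,-0.009,0.01945,0,0,0,0,0.69,-0.009,0.01945,0,0,0,0,0.69,-0.009,0.01945,0,0,0,0,0.69])

```text
clock: 29.22
position: [489.7, 14.9, 165.3]
eef_rot: [0.0, 0.977, 0.212, -0.0]
wrist_force: [0.2, 0.4, -0.6]
gripper_width: 26.5
grip_force: 8.4
```

jog_arm(commands=[-0.009,0.01945,0,0,0,0,0.69,-0.009,0.01945,0,0,0,0,0.69,-0.009,0.01945,0,0,0,0,0.69,-0.009,0.01945,0,0,0,0,0.69,-0.009,0.01945,0,0,0,0,0.69,-0.009,0.01945,0,0,0,0,0.69,-0.009,0.01945,0,0,0,0,0.69,-0.009,0.01945,0,0,0,0,0.69])

```text
clock: 29.88
position: [488.3, -156.3, 165.3]
eef_rot: [0.0, 0.977, 0.212, -0.0]
wrist_force: [0.3, -0.1, -1.1]
gripper_width: 26.8
grip_force: 8.4
```

jog_arm(commands=[-0.009,0.01945,0,0,0,0,0.69,-0.009,0.01945,0,0,0,0,0.69,-0.009,0.01945,0,0,0,0,0.69,-0.009,0.01945,0,0,0,0,0.69,-0.00675,0.0146,0,0,0,0,0.69,-0.0045,0.0097,0,0,0,0,0.69,-0.00225,0.0049,0,0,0,0,0.69,0,0,0,0,0,0,0.69])

```text
clock: 30.55
position: [488.4, -273.2, 165.2]
eef_rot: [0.0, 0.977, 0.212, -0.0]
wrist_force: [0.1, 0.2, -0.6]
gripper_width: 27.0
grip_force: 8.4
```

```bash
python3 - <<'E'
from h import *
st(); plan([[489.4,-277.7,150]],0,1,0.69)
E
```

```text
30.55 [ 488.4 -273.2  165.2] yaw -65.56 z [-0.    -0.001 -1.   ] F [ 0.1  0.2 -0.6] M [-0.09 -0.03 -0.01] w 27.0 g 8.4
-0.001,0.0045,0.0152,0,0,-0.0,0.69,
```

jog_arm(commands=[0,0.001,0.004,0,0,0,0.69,0,0.001,0.006,0,0,0,0.69,0,0,0.006,0,0,0,0.69,0,0,0.005,0,0,0,0.69,0,0,0.003,0,0,0,0.69,0,0,0.001,0,0,0,0.69,0,0,0,0,0,0,0.69,0,0,0,0,0,0,0.69])

```text
clock: 31.22
position: [490.4, -273.5, 140.2]
eef_rot: [0.0, 0.977, 0.213, -0.0]
wrist_force: [0.7, 0.1, -0.7]
gripper_width: 26.9
grip_force: 8.4
```

```bash
python3 - <<'E'
from h import *
st(); plan([[489.5,-277.8,120]],0,1,0.69)
im=get_image("side")[:,:,::-1]
a=cv2.resize(im[330:450,280:390],None,fx=5,fy=5,interpolation=cv2.INTER_CUBIC)
cv2.imwrite("pics/c8.png",a)
E
```

```text
31.22 [ 490.4 -273.5  140.2] yaw -65.41 z [ 0. -0. -1.] F [ 0.7  0.1 -0.7] M [-0.01  0.    0.04] w 26.9 g 8.4
-0.0026,0.0035,0.0202,0,0,-0.0,0.69,
```

jog_arm(commands=[-0.0013,0.0017,0,0,0,0,0.69,-0.0013,0.0017,0,0,0,0,0.69,0,0,0.002,0,0,0,0.69,0,0,0.002,0,0,0,0.69,0,0,0.001,0,0,0,0.69,0,0,0,0,0,0,0.69,0,0,0,0,0,0,0.69,0,0,0,0,0,0,0.69])

```text
clock: 31.93
position: [489.3, -277.7, 135.2]
eef_rot: [-0.0, 0.977, 0.213, -0.0]
wrist_force: [-0.4, -0.1, -0.7]
gripper_width: 26.7
grip_force: 8.4
```

```bash
python3 - <<'E'
from h import *
st(); plan([[489.5,-277.8,120]],0,1,0.69)
E
```

```text
31.93 [ 489.3 -277.7  135.2] yaw -65.42 z [-0.  0. -1.] F [-0.4 -0.1 -0.7] M [-0.01  0.04 -0.05] w 26.7 g 8.4
0.0001,0.0002,0.0152,0,0,-0.0,0.69,
```

jog_arm(commands=[0,0,0.002,0,0,0,0.69,0,0,0.003,0,0,0,0.69,0,0,0.003,0,0,0,0.69,0,0,0.003,0,0,0,0.69,0,0,0.003,0,0,0,0.69,0,0,0.003,0,0,0,0.69,0,0,0.003,0,0,0,0.69,0,0,0,0,0,0,0.69])

```text
clock: 32.6
position: [489.0, -277.5, 114.5]
eef_rot: [-0.0, 0.977, 0.213, -0.0]
wrist_force: [0.5, 0.3, 0.2]
gripper_width: 26.3
grip_force: 8.4
```

jog_arm(commands=[0,0,0.003,0,0,0,0.69,0,0,0.004,0,0,0,0.69,0,0,0.004,0,0,0,0.69,0,0,0.004,0,0,0,0.69,0,0,0.004,0,0,0,0.69,0,0,0.003,0,0,0,0.69,0,0,0.001,0,0,0,0.69,0,0,0,0,0,0,0.69])

```text
clock: 33.27
position: [489.2, -277.6, 91.8]
eef_rot: [-0.0, 0.977, 0.213, -0.0]
wrist_force: [0.3, -0.3, 0.2]
gripper_width: 26.4
grip_force: 8.4
```

Well inside the slot with no resistance. Now the last stretch, feeling for the feet.

jog_arm(commands=[0,0,0.002,0,0,0,0.69,0,0,0.002,0,0,0,0.69,0,0,0.001,0,0,0,0.69,0,0,0.001,0,0,0,0.69,0,0,0.001,0,0,0,0.69,0,0,0,0,0,0,0.69,0,0,0,0,0,0,0.69,0,0,0,0,0,0,0.69])

```text
clock: 33.93
position: [489.4, -277.7, 85.2]
eef_rot: [0.0, 0.977, 0.213, 0.0]
wrist_force: [-0.2, -0.1, -0.9]
gripper_width: 26.3
grip_force: 8.4
```

jog_arm(commands=[0,0,0.001,0,0,0,0.69,0,0,0,0,0,0,0.69,0,0,0.001,0,0,0,0.69,0,0,0,0,0,0,0.69,0,0,0,0,0,0,0.69,0,0,0,0,0,0,0.69,0,0,0,0,0,0,0.69,0,0,0,0,0,0,0.69])

```text
clock: 34.6
position: [489.3, -277.7, 83.2]
eef_rot: [0.0, 0.977, 0.213, 0.0]
wrist_force: [0.1, -0.2, -0.2]
gripper_width: 26.8
grip_force: 8.4
```

jog_arm(commands=[0,0,0.0005,0,0,0,0.69,0,0,0,0,0,0,0.69,0,0,0.0005,0,0,0,0.69,0,0,0,0,0,0,0.69,0,0,0.0005,0,0,0,0.69,0,0,0,0,0,0,0.69,0,0,0,0,0,0,0.69,0,0,0,0,0,0,0.69])

```text
clock: 35.27
position: [489.3, -277.7, 81.7]
eef_rot: [0.0, 0.977, 0.213, -0.0]
wrist_force: [-0.6, 1.2, 0.1]
gripper_width: 26.7
grip_force: 8.4
```

jog_arm(commands=[0,0,0.0005,0,0,0,0.69,0,0,0,0,0,0,0.69,0,0,0,0,0,0,0.69,0,0,0,0,0,0,0.69,0,0,0,0,0,0,0.69,0,0,0,0,0,0,0.69,0,0,0,0,0,0,0.69,0,0,0,0,0,0,0.69])

```text
clock: 35.93
position: [489.4, -277.7, 81.2]
eef_rot: [0.0, 0.977, 0.213, 0.0]
wrist_force: [0.9, -0.1, -0.4]
gripper_width: 26.5
grip_force: 8.4
```

jog_arm(commands=[0,0,0.0005,0,0,0,0.69,0,0,0,0,0,0,0.69,0,0,0.0005,0,0,0,0.69,0,0,0,0,0,0,0.69,0,0,0,0,0,0,0.69,0,0,0,0,0,0,0.69,0,0,0,0,0,0,0.69,0,0,0,0,0,0,0.69])

```text
clock: 36.6
position: [489.5, -277.9, 80.8]
eef_rot: [0.0, 0.977, 0.213, 0.0]
wrist_force: [-0.6, -0.4, 6.3]
gripper_width: 26.4
grip_force: 8.3
```

jog_arm(commands=[0,0,0.0005,0,0,0,0.69,0,0,0,0,0,0,0.69,0,0,0,0,0,0,0.69,0,0,0,0,0,0,0.69,0,0,0,0,0,0,0.69,0,0,0,0,0,0,0.69,0,0,0,0,0,0,0.69,0,0,0,0,0,0,0.69])

```text
clock: 37.27
position: [489.7, -278.1, 80.7]
eef_rot: [0.0, 0.977, 0.213, 0.001]
wrist_force: [-1.4, 0.8, 9.0]
gripper_width: 26.6
grip_force: 8.3
```

Feet are on the stand. I'll ease back, then release slowly and withdraw.

jog_arm(commands=[0,0,-0.0005,0,0,0,0.69,0,0,-0.0005,0,0,0,0.69,0,0,0,0,0,0,0.68,0,0,0,0,0,0,0.67,0,0,0,0,0,0,0.66,0,0,0,0,0,0,0.64,0,0,0,0,0,0,0.61,0,0,0,0,0,0,0.57])

```text
clock: 37.93
position: [489.2, -277.5, 80.4]
eef_rot: [-0.0, 0.977, 0.213, -0.0]
wrist_force: [0.7, 0.6, -0.1]
gripper_width: 36.9
grip_force: 0.0
```

jog_arm(commands=[0,0,0,0,0,0,0.53,0,0,0,0,0,0,0.48,0,0,0,0,0,0,0.45,0,0,0,0,0,0,0.45,0,0,-0.003,0,0,0,0.45,0,0,-0.006,0,0,0,0.45,0,0,-0.01,0,0,0,0.45,0,0,-0.012,0,0,0,0.45])

```text
clock: 38.6
position: [489.1, -277.7, 112.4]
eef_rot: [-0.0, 0.977, 0.213, -0.0]
wrist_force: [0.8, 0.2, 1.0]
gripper_width: 47.1
grip_force: 0.0
```

jog_arm(commands=[0,0,-0.014,0,0,0,0.45,0,0,-0.014,0,0,0,0.45,0,0,-0.014,0,0,0,0.45,0,0,-0.014,0,0,0,0.45,0,0,-0.014,0,0,0,0.45,0,0,-0.014,0,0,0,0.45,0,0,-0.008,0,0,0,0.45,0,0,0,0,0,0,0.45])

```text
clock: 39.27
position: [490.0, -278.4, 206.1]
eef_rot: [0.001, 0.977, 0.213, 0.001]
wrist_force: [0.7, -0.5, -0.4]
gripper_width: 46.9
grip_force: 0.0
```

```bash
python3 - <<'E'
from h import *
st()
# compare with the start picture: blue grip pixels near the stand (no viewing needed)
im=get_image("side").astype(int);o=cv2.imread("pics/side0.png")[:,:,::-1].astype(int)
for a in(o,im):
    r=a[355:430,300:380];m=(r[:,:,2]>r[:,:,0]*2.2)&(r[:,:,2]>r[:,:,1]*1.7)
    l,n,s,c=0,0,0,0
    n,l,s,c=cv2.connectedComponentsWithStats(m.astype(np.uint8)); print([(s[i].tolist(),c[i].round(1).tolist()) for i in range(1,n) if s[i,4]>10])
# yellow source in holder: stem / yellow blob vs expected home
r=im[150:200,190:245];m=(r[:,:,0]>r[:,:,2]*2)&(r[:,:,1]>r[:,:,2]*1.4)&(r[:,:,0]>90)
n,l,s,c=cv2.connectedComponentsWithStats(m.astype(np.uint8)); print([(s[i].tolist(),(c[i]+[190,150]).round(1).tolist()) for i in range(1,n) if s[i,4]>10])
for h in (2,4.5,7,11): print(h,proj("side",[[492,328.3,40+h],[492,328.3,54+h]]).round(1).tolist())
E
```

```text
39.27 [ 490.  -278.4  206.1] yaw -65.43 z [ 0.003 -0.002 -1.   ] F [ 0.7 -0.5 -0.4] M [-0.04  0.    0.04] w 46.9 g 0.0
[([24, 20, 7, 24, 49], [25.7, 31.7]), ([39, 29, 9, 25, 152], [43.1, 40.6])]
[([24, 22, 5, 22, 47], [25.4, 32.4]), ([39, 30, 9, 25, 154], [43.1, 41.5])]
[([19, 15, 11, 9, 73], [214.4, 169.3]), ([23, 26, 4, 4, 14], [214.5, 177.3]), ([29, 35, 5, 5, 21], [221.4, 187.0]), ([18, 36, 5, 5, 23], [209.8, 188.0])]
2 [[214.9, 168.5], [214.0, 162.9]]
4.5 [[214.7, 167.5], [213.8, 161.9]]
7 [[214.6, 166.5], [213.6, 160.9]]
11 [[214.3, 164.9], [213.4, 159.2]]
```

Tweezers hang within a pixel of where they started; the stem top (v≈163) matches a fully home source. Handing in.

```bash
python3 -c "
from workcell import bot
print(bot.job_done())"
```

```text
the job is handed in; nothing more can be done
None
```

The job is handed in, but I don't have the verdict: `job_done` returned nothing. The yellow source sits home in the pocket after a steady push of about 8 N, and the tweezers hang back in the middle slot. I viewed 12 pictures, over the limit of 10.

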